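# Turn the sample carousel to the reader and start the reading

### The arm

A 6-joint arm with a two-finger parallel gripper is mounted at the origin on a cart in front of the work surface, level with it; the furniture and walls round the work are solid. World frame = base frame: x ahead of the robot, y to its left, z up, the work surface at z = 0. Lengths are in mm, angles in rad, forces in N, time in s.
With the tool pointing down it reaches from about 325 to 900 mm from the base axis. Payload 6.1 kg.
Tool frame: the origin (TCP) lies where the fingers leave the gripper's body, on its centre line; the fingertips stand ahead of it and the grasp point (between the pads) lies 51 mm ahead of it (ctrl.tips_ahead is the z of the fingertips in the tool frame, in mm); z points along the fingers, x is the direction in which the jaws open and shut, and the axes are right-handed (so a half turn about z gives the same grasp; the last joint's range is limited). The gripper opens to 87 mm and grips with 3 to 60 N. Pads are 19 mm wide; open, the fingers measure 117 mm over their backs; the gripper's body (75 mm by 190 mm) begins 51 mm behind the grasp point.
Start: joints at [-1.458, 0.22, 1.526, -0, 1.395, -0.126], TCP at [147.829, -607.259, 292.238] pointing down, gripper open.
Joint ranges: [-2.98, 2.98], [-0.91, 2.08], [0.09, 2.57], [-1.24, 4.39], [0.2, 2.65], [-2.68, 2.68]. Speed limits (rad/s): [2.57, 2.57, 3.01, 3.14, 3.14, 3.14].

### API

Orientations are given as [roll, pitch, yaw] about the fixed x, y, z axes, in that order (R = Rz(yaw) Ry(pitch) Rx(roll)).
In Python, from cell import ctrl, grab_frame gives the robot as it stands.
- The arm moves only by the shell command python3 -m jog 'ROWS' [FORCE]. ROWS is JSON, one flat list of numbers, 5 for each row, row after row: the opening in per cent of the stroke, from 0 (shut) to 100 (fully open), then the shift along the tool's x, y, z normalised to -1 to 1, where 1 is 0.1 m, then the turn about the tool's z normalised to -1 to 1, where 1 is 90 degrees. A call has exactly 10 rows; each row is the pose to reach, as a shift and turn from the pose commanded when the call began, along the tool's axes at that moment; what a row does not reach only later rows make up. A row lasts 1/10 s, in which the tool goes at most 50 mm and 8.59 degrees, less where a joint would pass 70% of its speed; a pose out of reach is approached as far as the arm can. A call with a number of a shift or a turn outside -1 to 1 is refused whole. A call with a gripper value outside its range is refused whole. The fingers move at their own pace and stop on an object; FORCE is the grip in N (left out, the last holds). Time passes only in rows, so rows that repeat a pose let the fingers close, or fill a call up. It gives the time, the measured TCP pose, the force and the opening at its end, in the units of the state.
- ctrl.observe(): the state, without advancing time (a new reading comes with each control period).
- grab_frame(name): name is "side" or "top" or "wrist"; returns a dict with "color" (384x512x3 uint8, red, green, blue), "range_z" (384x512 float32, mm along the optical axis (not along the pixel's ray), 0 where there is no reading), "fx", "fy", "cx", "cy" (pixels), "pose" (4x4, takes a point from camera to world coordinates); the wrist camera has in their place "T_tool_cam" (4x4, takes a point from camera to tool coordinates, whose origin is the TCP and whose axes are the tool frame's). Camera axes: x right, y down, z forward; pixel columns grow to the right and rows downward; lengths in mm; the calibration is good to about 2 mm. A picture is of the moment at which its call begins: read the wrist's pose just before it.
- ctrl.hand_in(): hands the job in, once; it reports no verdict.
The state is a dict: "time_s": time; "joint_pos": joint angles; "qvel": joint speeds; "joint_efforts": joint torques, N m; "tcp_pos": TCP position; "eef_rot": TCP orientation; "wrist_force": force on the tool from outside, world axes, zero at the start; "moment": the same for the moment, N m; "opening": finger opening in mm.
Only numpy, scipy, OpenCV 4.12 (cv2) and the standard library are available. Lean on these libraries where they do the work, as an engineer would, in place of code of your own. Each camera call takes 0.05 s, during which the arm holds its last target.

### The job

Turn the sample carousel by pushing the spokes of its star wheel until the black-capped vial stands squarely in front of the optical reader's window, then press the green start button on top of the reader all the way down and let it go. Do not touch the vials or the tray: all three vials must stay standing in their pockets, and everything else stays where it is.

Things in the scene. Friction and masses are not known exactly. Their poses are not given: they have to be found in the camera images.
- star (a joint): rotation of the carousel (star wheel, tray and vials turn together) about its vertical axis, rad; 0 at the start, grows counter-clockwise seen from above, free from -6.28 to 6.28 (either way round will do); friction 0.06 N m holds it wherever it is left: about 1 N at a spoke, so it stops when the push stops
- hub_top (a point): top centre of the star wheel's black hub, on the carousel's vertical axis, 140 mm above the worktop. The hub is 34 mm across, from 112 to 140 mm above the worktop; four bare steel spokes 8 mm thick stand out level from it, 90 degrees apart, centre line 125 mm above the worktop. Below it is a steel shaft 20 mm across. The carousel's foot is fixed to the worktop
- red_spoke_end (a point): centre of the red ball at the end of one spoke, 76 mm from the axis, 125 mm above the worktop; the other three spokes end in black balls; all balls are 16 mm across. Seen from above each spoke lies half-way (45 degrees) between two pockets
- black_vial_mid (a point): centre, half-way up, of the black-capped sample vial, 23 mm across and 56 mm tall, standing loose (25 g) in a pocket of the tray with about 1.5 mm of play all round; z axis up the vial
- white_vial_a_mid (a point): the same for one white-capped vial of the same size in another pocket
- white_vial_b_mid (a point): the same for the other white-capped vial in a third pocket (the fourth pocket is empty)
- station (a point): the place where the black-capped vial's centre must come: 80 mm from the carousel's axis, on the line from the axis to the middle of the reader's window, 56 mm above the worktop. The reader is a fixed white block, 34 x 50 mm and 100 mm high, its face 108 mm from the axis, just outside the tray, with a black and red window in the face that looks at the axis
- tray (a point): white tray disc, 206 mm across, top 28 mm above the worktop, with four blue pockets 33 mm across, 90 degrees apart, 80 mm from the axis, rims 46 mm high; vials in it reach 84 mm above the worktop; the point is the centre of its top; turns with the star wheel
- button_top (a point): centre of the top of the green start button, 22 mm across, on top of the reader; its top is 112 mm above the worktop when released, 125 mm from the carousel's axis; pressed straight down
- start_button (a joint): travel of the button, m: 0 when released, 0.005 when fully down; spring-loaded, 1 N to start it and 3.5 N to press it fully; it springs back when let go
- crucible_l: small loose white lidded crucible, 49 mm across and 49 mm tall, origin at the centre of its underside; leave it alone
- bulb_l: loose red rubber pipette bulb, 49 mm across and 70 mm tall, origin at the centre of its underside; leave it alone
Not all that is in view belongs to the job. Leave any turquoise or yellow look-alike of the part that bears station alone.

How it is judged:
By the outcome, as a careful person would: the job done as asked, in the order asked, and still so for the second after the job is handed in, with the robot touching nothing.
It also fails if it takes over 48 s, if anything falls off the work surface, if the arm or the gripper's body presses on something with over 40 N, if the wrist force passes 120 N, or if a joint passes its speed limit or range.

## Working session

There is one attempt and no reset: what is moved stays moved. The work goes in short steps, Python scripts to look and compute and a shell command to move; the robot and the scene stay as the last step left them, time stands still between calls to the robot, and variables do not carry over. Pictures are saved under pics/ and viewed, and the job is handed in when it is done.

```bash
ls; mkdir -p pics
python3 - <<'E'
from cell import ctrl, grab_frame
import cv2,numpy as np
s=ctrl.observe(); print({k:np.round(v,3) for k,v in s.items()}, ctrl.tips_ahead)
for n in ("top","side"):
    f=grab_frame(n); cv2.imwrite(f"pics/{n}0.png",f["color"][...,::-1]); np.savez(f"{n}0.npz",**f)
    print(n,f["fx"],f["fy"],f["cx"],f["cy"],f["pose"].round(3).tolist())
E
```

```text
pics
{'time_s': np.float64(0.0), 'joint_pos': array([-1.458,  0.221,  1.528, -0.   ,  1.395, -0.126]), 'qvel': array([-0.   , -0.   ,  0.001,  0.002, -0.001, -0.001]), 'joint_efforts': array([  0.   , -49.462, -38.737,   0.07 ,   0.057,  -0.   ]), 'tcp_pos': array([ 147.755, -606.78 ,  291.136]), 'eef_rot': array([-3.141e+00,  2.000e-03, -1.332e+00]), 'wrist_force': array([0.001, 0.223, 0.368]), 'moment': array([ 0.02 ,  0.006, -0.032]), 'opening': np.float64(86.698)} 69.7
top 431.8962923430595 431.8962923430595 252.5640381781297 194.3057454344335 [[0.066, -0.978, 0.2, 231.204], [-0.998, -0.065, 0.014, 92.064], [-0.0, -0.2, -0.98, 1522.608], [0.0, 0.0, 0.0, 1.0]]
side 411.9607052059602 411.9607052059602 262.53730182735615 190.32074369814177 [[-0.94, -0.133, 0.315, 104.746], [-0.341, 0.436, -0.833, 1110.205], [-0.027, -0.89, -0.455, 687.749], [0.0, 0.0, 0.0, 1.0]]
```

View pics/top0.png

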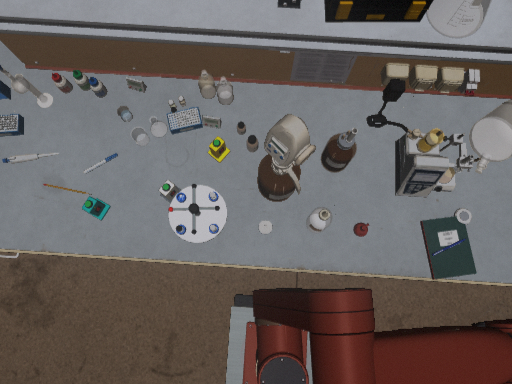

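View pics/side0.png

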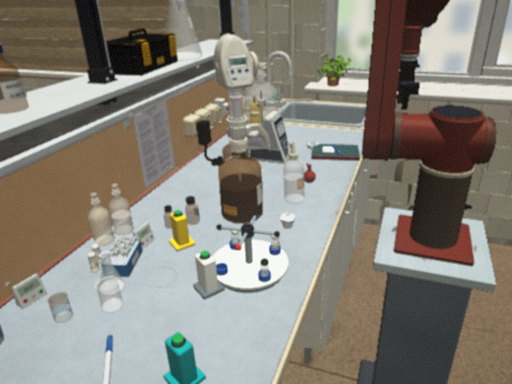

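The top view shows the carousel at about (197,213) and the white reader at about (169,188). The turquoise and yellow look-alikes are at (96,207) and (219,149). I'll zoom in.

Run:
```python
import cv2,numpy as np
a=cv2.imread("pics/top0.png")[165:255,145:250]; cv2.imwrite("pics/topz.png",cv2.resize(a,None,fx=6,fy=6,interpolation=cv2.INTER_CUBIC))
a=cv2.imread("pics/side0.png")[200:305,180:310]; cv2.imwrite("pics/sidez.png",cv2.resize(a,None,fx=5,fy=5,interpolation=cv2.INTER_CUBIC))
```

```text
(no output)
```

View pics/topz.png

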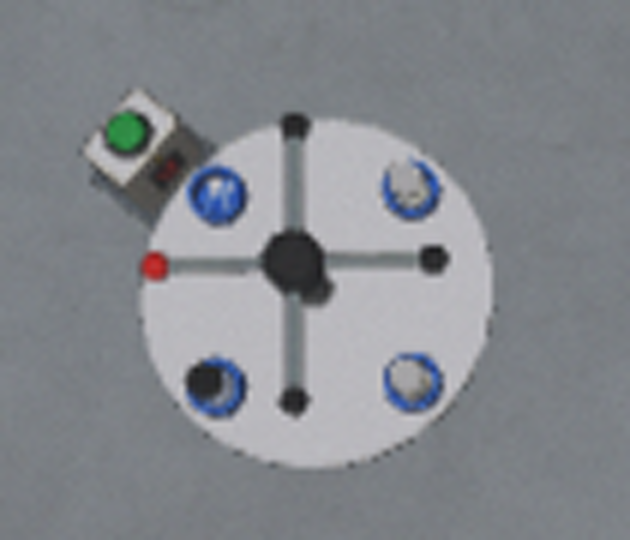

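View pics/sidez.png

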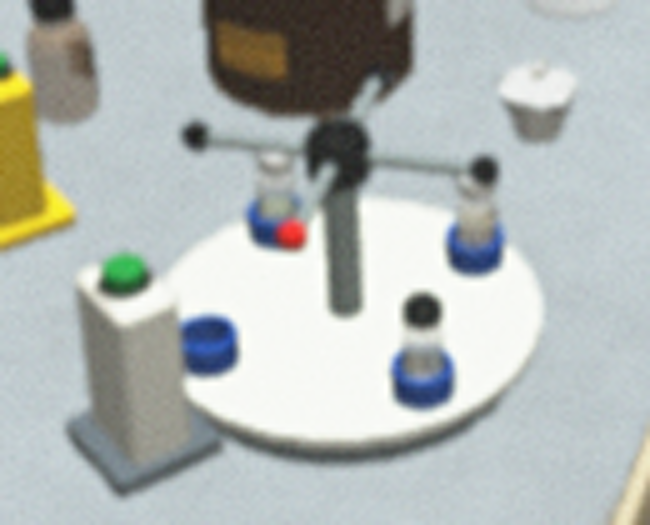

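```bash
cat > h.py <<'E'
import numpy as np,cv2
def ray(f,u,v,z):
    d=f["pose"][:3,:3]@np.array([(u-f["cx"])/f["fx"],(v-f["cy"])/f["fy"],1]); o=f["pose"][:3,3]
    return o+d*(z-o[2])/d[2]
E
python3 - <<'E'
from h import *
f={k:v for k,v in np.load("top0.npz").items()}
c=f["color"]; hsv=cv2.cvtColor(c,cv2.COLOR_RGB2HSV)
box=np.zeros(c.shape[:2],np.uint8); box[165:255,145:250]=1
H,S,V=[hsv[...,i].astype(int) for i in range(3)]
def blobs(m,n,z,amin=3):
    k,l,st,ce=cv2.connectedComponentsWithStats((m&(box>0)).astype(np.uint8))
    out=[]
    for i in range(1,k):
        if st[i,4]>=amin:
            p=ray(f,*ce[i],z); out.append(p); print(n,st[i,4],ce[i].round(1),p.round(1))
    return out
g=blobs((H>45)&(H<75)&(S>120),"green",112)
r=blobs(((H<8)|(H>172))&(S>140)&(V>120),"red",125)
b=blobs((H>105)&(H<125)&(S>150),"blue",46,8)
k=blobs((V<65),"dark",125)
# tray circle
z=lambda u,v,h:ray(f,145+(u+.5)/6-.5,165+(v+.5)/6-.5,h)
hub=z(293,262,140);print("hub",hub)
print("balls",[z(*q,125).round(1) for q in((155,266),(294,126),(434,258),(294,401))])
print("pock",[z(*q,46).round(1) for q in((217,195),(411,188),(413,382),(216,387))])
print("blackcap",z(205,380,84), "btn",z(127,132,112))
E
```

```text
green 30 [165.5 186.5] [526.2 404.1 112. ]
red 14 [170.5 208.7] [450.2 376.9 125. ]
blue 33 [180.8 197.5] [504.4 361.2  46. ]
dark 6 [168.7 186.5] [524.1 390.8 125. ]
dark 12 [193.6 185.5] [533.  308.6 125. ]
dark 22 [172.3 192.9] [503.3 376.6 125. ]
dark 88 [194.  208.7] [455.3 299.8 125. ]
dark 14 [216.7 207.5] [464.3 225.9 125. ]
dark 23 [178.8 227.9] [389.  343.4 125. ]
dark 12 [193.7 231.2] [381.4 294.1 125. ]
hub [454.34337235 299.7642757  140.        ]
balls [array([449.6, 377.1, 125. ]), array([532.7, 308.6, 125. ]), array([464.1, 225.3, 125. ]), array([380.9, 294.3, 125. ])]
pock [array([505.9, 361.6,  46. ]), array([517.5, 249.5,  46. ]), array([404.7, 238.8,  46. ]), array([394.4, 351.1,  46. ])]
blackcap [393.65414525 350.89916451  84.        ] btn [525.93747458 403.23691632 112.        ]
```

Run:
```python
from h import *
f={k:v for k,v in np.load("top0.npz").items()}
D=f["range_z"]; v,u=np.mgrid[:384,:512]
P=np.stack([(u-f["cx"])/f["fx"]*D,(v-f["cy"])/f["fy"]*D,D],-1)@f["pose"][:3,:3].T+f["pose"][:3,3]
P[D==0]=np.nan
# height map grid 50mm max
for x0 in range(250,750,50):
    print(x0,[int(np.nanmax(np.where((P[...,0]>=x0)&(P[...,0]<x0+50)&(P[...,1]>=y0)&(P[...,1]<y0+50)&(v<265),P[...,2],-1))) for y0 in range(-500,550,50)])
```

```text
250 [-1, -1, -1, -1, -1, -1, -1, -1, -1, -1, 5, 8, 6, 9, 8, 8, 9, 6, 5, 9, 6]
300 [11, 6, 6, 9, 8, 8, 8, 9, 8, 8, 6, 8, 8, 9, 11, 8, 7, 9, 11, 10, 8]
350 [17, 7, 6, 7, 7, 8, 9, 10, 8, 10, 7, 9, 10, 8, 87, 138, 85, 85, 9, 10, 9]
400 [21, 8, 7, 8, 74, 37, 10, 184, 145, 7, 40, 51, 8, 10, 88, 148, 143, 134, 28, 9, 10]
450 [26, 6, 9, 7, 71, 29, 134, 214, 149, 8, 10, 10, 7, 8, 137, 144, 145, 136, 87, 9, 9]
500 [9, 8, 10, 9, 7, 7, 8, 8, 8, 510, 519, 455, 9, 8, 91, 88, 136, 116, 116, 12, 10]
550 [114, 104, 95, 9, 9, 9, 9, 10, 8, 554, 561, 543, 75, 10, 10, 34, 29, 14, 100, 10, 8]
600 [200, 203, 201, 7, 8, 45, 156, 148, 10, 557, 562, 548, 10, 12, 9, 10, 10, 10, 9, 9, 9]
650 [240, 232, 196, 9, 8, 164, 309, 224, 8, -1, -1, 8, 57, 9, 121, 117, 11, 10, 8, 11, 76]
700 [270, 268, 145, 10, 8, 159, 304, 222, 8, -1, -1, 6, 99, 8, 106, 107, 8, 10, 49, 107, 74]
```

```bash
python3 -m jog '[0,-0.2,-0.15,-0.2,-0.09, 0,-0.35,-0.25,-0.4,-0.18, 0,-0.5,-0.35,-0.6,-0.27, 0,-0.6,-0.45,-0.8,-0.36, 0,-0.7,-0.5,-0.8,-0.46, 0,-0.8,-0.6,-0.8,-0.55, 0,-0.9,-0.6,-0.8,-0.65, 0,-0.9,-0.6,-0.8,-0.74, 0,-0.9,-0.6,-0.8,-0.83, 0,-0.9,-0.6,-0.8,-0.848]' 20
```

```text
time_s: 1.1
tcp_pos: [184.8, -505.4, 371.8]
eef_rot: [-3.141, 0.0, 0.003]
wrist_force: [0.4, 0.1, 0.5]
opening: 14.6
```

```bash
python3 -m jog '[0,0.06,-0.1,0,0, 0,0.12,-0.2,0,0, 0,0.18,-0.3,0,0, 0,0.24,-0.4,0,0, 0,0.3,-0.5,0,0, 0,0.36,-0.6,0,0, 0,0.42,-0.7,0,0, 0,0.48,-0.8,0,0, 0,0.54,-0.9,0,0, 0,0.6,-1,0,0]'
python3 -m jog '[0,0.06,-0.1,0,0, 0,0.12,-0.2,0,0, 0,0.18,-0.3,0,0, 0,0.24,-0.4,0,0, 0,0.3,-0.5,0,0, 0,0.36,-0.6,0,0, 0,0.42,-0.7,0,0, 0,0.48,-0.8,0,0, 0,0.54,-0.9,0,0, 0,0.6,-1,0,0]'
python3 -m jog '[0,0.04,-0.1,0,0, 0,0.08,-0.2,0,0, 0,0.12,-0.3,0,0, 0,0.16,-0.4,0,0, 0,0.2,-0.5,0,0, 0,0.24,-0.6,0,0, 0,0.28,-0.7,0,0, 0,0.32,-0.8,0,0, 0,0.36,-0.9,0,0, 0,0.4,-1,0,0]'
python3 -m jog '[0,0,-0.1,0,0, 0,0,-0.2,0,0, 0,0,-0.3,0,0, 0,0,-0.4,0,0, 0,0,-0.5,0,0, 0,0,-0.6,0,0, 0,0,-0.7,0,0, 0,0,-0.8,0,0, 0,0,-0.9,0,0, 0,0,-1,0,0]'
```

```text
time_s: 2.1
tcp_pos: [245.3, -404.8, 372.3]
eef_rot: [3.142, -0.0, -0.0]
wrist_force: [0.1, -0.0, 0.9]
opening: 0.7
time_s: 3.1
tcp_pos: [305.3, -304.8, 372.2]
eef_rot: [-3.142, -0.0, 0.0]
wrist_force: [-0.0, 0.6, 0.2]
opening: 0.6
time_s: 4.1
tcp_pos: [345.2, -204.8, 372.3]
eef_rot: [-3.142, -0.0, 0.0]
wrist_force: [0.1, 0.5, 0.9]
opening: 0.3
time_s: 5.1
tcp_pos: [344.8, -104.8, 372.2]
eef_rot: [-3.142, 0.0, 0.0]
wrist_force: [-0.5, 0.0, 0.0]
opening: 0.3
```

```bash
python3 -m jog '[0,0.01,-0.1,0,0, 0,0.02,-0.2,0,0, 0,0.03,-0.3,0,0, 0,0.04,-0.4,0,0, 0,0.05,-0.5,0,0, 0,0.06,-0.6,0,0, 0,0.07,-0.7,0,0, 0,0.08,-0.8,0,0, 0,0.09,-0.9,0,0, 0,0.1,-1,0,0]'
python3 -m jog '[0,0,-0.1,0,0, 0,0,-0.2,0,0, 0,0,-0.3,0,0, 0,0,-0.4,0,0, 0,0,-0.5,0,0, 0,0,-0.6,0,0, 0,0,-0.7,0,0, 0,0,-0.8,0,0, 0,0,-0.9,0,0, 0,0,-1,0,0]'
python3 -m jog '[0,0,-0.1,0,0, 0,0,-0.2,0,0, 0,0,-0.3,0,0, 0,0,-0.4,0,0, 0,0,-0.5,0,0, 0,0,-0.6,0,0, 0,0,-0.7,0,0, 0,0,-0.8,0,0, 0,0,-0.9,0,0, 0,0,-1,0,0]'
python3 - <<'E'
from cell import ctrl, grab_frame
import cv2,numpy as np
s=ctrl.observe(); f=grab_frame("wrist"); print(s["tcp_pos"],s["eef_rot"],f["T_tool_cam"].round(3).tolist())
np.savez("w1.npz",tcp=s["tcp_pos"],rot=s["eef_rot"],**f); cv2.imwrite("pics/w1.png",f["color"][...,::-1])
E
```

```text
time_s: 6.1
tcp_pos: [354.9, -4.8, 372.3]
eef_rot: [3.142, -0.0, 0.0]
wrist_force: [-0.1, 0.8, -0.5]
opening: 0.5
time_s: 7.1
tcp_pos: [354.8, 95.2, 372.2]
eef_rot: [-3.142, 0.0, 0.0]
wrist_force: [-0.1, 0.4, 0.0]
opening: 0.3
time_s: 8.1
tcp_pos: [354.8, 195.2, 372.2]
eef_rot: [3.142, 0.0, 0.0]
wrist_force: [-0.2, 0.5, -0.9]
opening: 0.5
[354.80415403 195.22443761 372.22096713] [3.14158040e+00 3.38325375e-05 4.72700315e-05] [[1.0, -0.001, 0.002, 0.54], [0.001, 0.957, 0.29, -79.633], [-0.002, -0.29, 0.957, -92.131], [0.0, 0.0, 0.0, 1.0]]
```

View pics/w1.png

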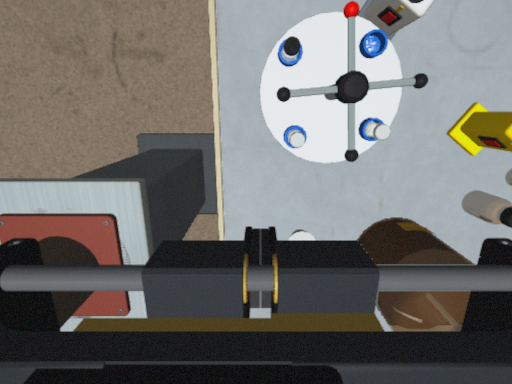

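The wrist view shows the hub at (351,87), the red ball at (351,10) and the black cap at (291,46). The reader is cut off at the top edge, with its window near (389,15). I'll measure the axis and spokes from here.

```bash
cat >> h.py <<'E'
from scipy.spatial.transform import Rotation as Ro
def wpose(d):
    T=np.eye(4); T[:3,:3]=Ro.from_euler("xyz",d["rot"]).as_matrix(); T[:3,3]=d["tcp"]
    return T@d["T_tool_cam"]
def load(n):
    f={k:v for k,v in np.load(n).items()}
    if "T_tool_cam" in f: f["pose"]=wpose(f)
    return f
def blobs(f,m,z,amin=20,amax=9999):
    k,l,st,ce=cv2.connectedComponentsWithStats(m.astype(np.uint8))
    return [(int(st[i,4]),ce[i].round(1),ray(f,*ce[i],z)) for i in range(1,k) if amin<=st[i,4]<=amax]
def ang(p,a): return np.degrees(np.arctan2(p[1]-a[1],p[0]-a[0]))
E
python3 - <<'E'
from h import *
f=load("w1.npz")
hsv=cv2.cvtColor(f["color"],cv2.COLOR_RGB2HSV).astype(int);H,S,V=[hsv[...,i] for i in range(3)]
box=np.zeros(V.shape,bool);box[:175,245:445]=1
for n,m,z in(("red",((H<8)|(H>172))&(S>140)&(V>90),125),("dark",V<60,125),("blue",(H>105)&(H<125)&(S>150),46),("dark84",V<60,84)):
    for b in blobs(f,m&box,z): print(n,b[0],b[1],b[2].round(1))
E
```

```text
red 182 [351.1   9.2] [451.1 375.3 125. ]
red 80 [388.6  16.8] [491.2 368.4 125. ]
dark 23 [415.3   0.6] [516.9 383.1 125. ]
dark 154 [389.8  15.3] [492.3 369.8 125. ]
dark 216 [291.4  45.9] [390.  340.9 125. ]
dark 800 [351.5  87.2] [458.6 299.2 125. ]
dark 140 [420.3  80.3] [534.7 306.4 125. ]
dark 127 [283.4  94. ] [382.4 292.  125. ]
dark 106 [350.9 155.2] [465.1 222.8 125. ]
blue 482 [374.  43.] [507.4 359.6  46. ]
blue 148 [288.8  56.3] [394.9 343.7  46. ]
blue 149 [366.9 128.3] [510.  249.4  46. ]
blue 110 [292.8 133.1] [403.5 242.8  46. ]
dark84 23 [415.3   0.6] [536.5 396.2  84. ]
dark84 154 [389.8  15.3] [508.8 381.3  84. ]
dark84 216 [291.4  45.9] [394.2 348.9  84. ]
dark84 800 [351.5  87.2] [471.  302.1  84. ]
dark84 140 [420.3  80.3] [556.3 310.2  84. ]
dark84 127 [283.4  94. ] [385.7 294.1  84. ]
dark84 106 [350.9 155.2] [478.3 216.5  84. ]
```

```bash
python3 -m jog '[0,0.1,-0.1,0,0, 0,0.2,-0.2,0,0, 0,0.3,-0.3,0,0, 0,0.4,-0.4,0,0, 0,0.5,-0.5,0,0, 0,0.53,-0.6,0,0, 0,0.53,-0.7,0,0, 0,0.53,-0.7,0,0, 0,0.53,-0.7,0,0, 0,0.53,-0.7,0,0]'
python3 - <<'E'
from cell import ctrl, grab_frame
import cv2,numpy as np
from h import *
s=ctrl.observe(); f=grab_frame("wrist"); print(s["tcp_pos"])
np.savez("w2.npz",tcp=s["tcp_pos"],rot=s["eef_rot"],**f); cv2.imwrite("pics/w2.png",f["color"][...,::-1])
f=load("w2.npz")
hsv=cv2.cvtColor(f["color"],cv2.COLOR_RGB2HSV).astype(int);H,S,V=[hsv[...,i] for i in range(3)]
box=np.zeros(V.shape,bool);box[:225]=1
for n,m,z in(("red",((H<8)|(H>172))&(S>140)&(V>90),125),("dark",V<60,125),("blue",(H>105)&(H<125)&(S>150),46),("green",(H>45)&(H<75)&(S>120),112)):
    for b in blobs(f,m&box,z): print(n,b[0],b[1],b[2].round(1))
E
```

```text
time_s: 9.15
tcp_pos: [407.5, 264.2, 372.3]
eef_rot: [3.141, -0.0, 0.0]
wrist_force: [0.6, -0.0, -1.0]
opening: 0.7
[407.52714905 264.21377688 372.33457072]
red 35 [342.  76.] [499.8 379.8 125. ]
red 136 [297.8  80.5] [450.9 375.2 125. ]
red 26 [506.2 138.8] [699.5 311.  125. ]
dark 75 [357.1  60.6] [515.  395.4 125. ]
dark 71 [342.7  74.9] [500.5 380.9 125. ]
dark 174 [249.2 104.9] [396.5 349.4 125. ]
dark 620 [301.4 149. ] [458.1 299.2 125. ]
dark 109 [365.9 143.1] [534.3 306.1 125. ]
dark 99 [237.7 155.1] [382.1 292.  125. ]
dark 5343 [135.4 197.2] [252.8 239.4 125. ]
dark 66 [470.8 185. ] [669.8 254.7 125. ]
dark 46 [444.  187.4] [637.1 251.7 125. ]
dark 88 [304.4 209.6] [465.  222.7 125. ]
dark 33 [500.8 223.2] [719.6 203.7 125. ]
blue 447 [330.7  97.3] [507.7 360.6  46. ]
blue 133 [251.6 105. ] [397.2 350.4  46. ]
blue 120 [329.1 171.8] [512.8 254.6  46. ]
blue 105 [259.6 177.9] [408.4 245.4  46. ]
green 339 [363.7  56.5] [526.2 401.6 112. ]
green 271 [477.6 187.4] [689.3 248.1 112. ]
```

View pics/w2.png

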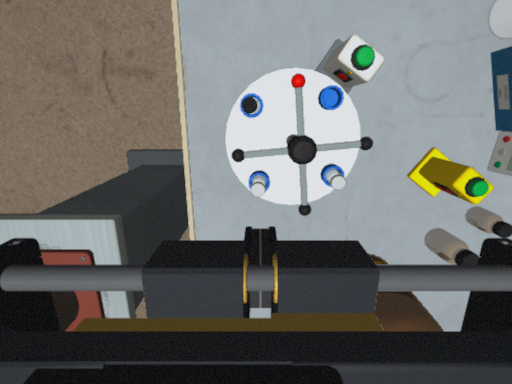

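```bash
python3 -m jog '[0,0,0,0.1,0, 0,0,0,0.2,0, 0,0,0,0.3,0, 0,0,0,0.4,0, 0,0,0,0.5,0, 0,0,0,0.6,0, 0,0,0,0.7,0, 0,0,0,0.8,0, 0,0,0,0.9,0, 0,0,0,1,0]'
python3 -m jog '[0,0,0,0.1,0, 0,0,0,0.2,0, 0,0,0,0.3,0, 0,0,0,0.4,0, 0,0,0,0.5,0, 0,0,0,0.6,0, 0,0,0,0.7,0, 0,0,0,0.8,0, 0,0,0,0.9,0, 0,0,0,0.94,0]'
python3 - <<'E'
from cell import ctrl, grab_frame
import cv2,numpy as np
for n in ("wrist","side"):
    f=grab_frame(n); c=f["color"][...,::-1]
    if n=="side": c=cv2.resize(c[150:310,150:320],None,fx=3.5,fy=3.5)
    cv2.imwrite(f"pics/{n}3.png",c)
# plan: finger centre vs spoke rotation
a=np.array([458,299.6]);R=50.5;t0=185.4
for k in (0,10,20,30,40,50,60,70,78,84):
    t=np.radians(t0-k);u=np.array([np.cos(t),np.sin(t)]);n=np.array([-u[1],u[0]])
    p=a+R*u+13.5*n; d=p-[407.5,264.2]; print(k,p.round(1),"tool xy rows",(d*[1,-1]/100).round(3),"turn",round((k)/90,3))
E
```

```text
time_s: 10.2
tcp_pos: [407.8, 264.4, 271.4]
eef_rot: [3.142, -0.0, 0.0]
wrist_force: [-0.7, 0.3, 0.3]
opening: 0.7
time_s: 11.2
tcp_pos: [407.2, 264.1, 176.8]
eef_rot: [3.141, 0.002, 0.0]
wrist_force: [-0.6, 0.3, -0.7]
opening: 0.6
0 [409.  281.4] tool xy rows [ 0.015 -0.172] turn 0.0
10 [406.6 290.2] tool xy rows [-0.009 -0.26 ] turn 0.111
20 [405.7 299.3] tool xy rows [-0.018 -0.351] turn 0.222
30 [406.5 308.3] tool xy rows [-0.01  -0.441] turn 0.333
40 [408.8 317.2] tool xy rows [ 0.013 -0.53 ] turn 0.444
50 [412.6 325.4] tool xy rows [ 0.051 -0.612] turn 0.556
60 [417.7 332.9] tool xy rows [ 0.102 -0.687] turn 0.667
70 [424.1 339.4] tool xy rows [ 0.166 -0.752] turn 0.778
78 [430.  343.8] tool xy rows [ 0.225 -0.796] turn 0.867
84 [434.8 346.4] tool xy rows [ 0.273 -0.822] turn 0.933
```

View pics/wrist3.png

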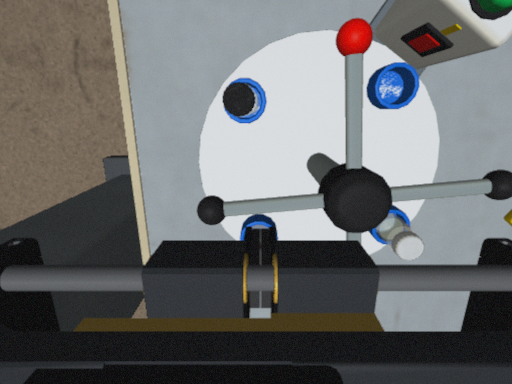

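View pics/side3.png

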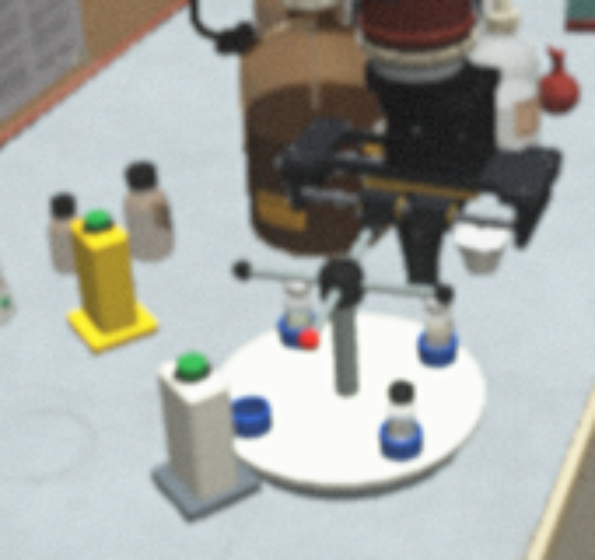

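```bash
python3 -m jog '[0,0.01,-0.09,0,0, 0,0.015,-0.17,0,0, 0,0.005,-0.21,0,0.045, 0,-0.005,-0.245,0,0.09, 0,-0.01,-0.28,0,0.133, 0,-0.015,-0.315,0,0.178, 0,-0.018,-0.35,0,0.222, 0,-0.017,-0.385,0,0.267, 0,-0.012,-0.425,0,0.311, 0,-0.01,-0.44,0,0.333]'
python3 - <<'E'
from cell import ctrl, grab_frame
from h import *
s=ctrl.observe(); f=grab_frame("wrist"); cv2.imwrite("pics/w4.png",f["color"][...,::-1])
p0=np.array([406.5,308.3]);M=Ro.from_euler("xyz",[np.pi,0,np.radians(-30)]).as_matrix()[:2,:2]
a=np.array([458,299.6]);R=50.5;t0=185.4
for k in range(30,75,4):
    t=np.radians(t0-k);u=np.array([np.cos(t),np.sin(t)]);n=np.array([-u[1],u[0]])
    p=a+R*u+13.5*n; print(k,p.round(1),(M.T@(p-p0)/100).round(3),round((k-30)/90,3))
E
```

```text
time_s: 12.3
tcp_pos: [407.2, 309.4, 178.9]
eef_rot: [-3.141, -0.001, -0.525]
wrist_force: [-1.4, -1.1, -0.5]
opening: 0.5
30 [406.5 308.3] [-0.001 -0.   ] 0.0
34 [407.2 311.9] [-0.012 -0.035] 0.044
38 [408.2 315.4] [-0.021 -0.07 ] 0.089
42 [409.4 318.9] [-0.028 -0.106] 0.133
46 [410.9 322.2] [-0.032 -0.142] 0.178
50 [412.6 325.4] [-0.033 -0.179] 0.222
54 [414.5 328.6] [-0.032 -0.215] 0.267
58 [416.6 331.5] [-0.029 -0.252] 0.311
62 [418.9 334.3] [-0.022 -0.288] 0.356
66 [421.4 337. ] [-0.014 -0.323] 0.4
70 [424.1 339.4] [-0.003 -0.358] 0.444
74 [427.  341.7] [ 0.011 -0.392] 0.489
```

View pics/w4.png

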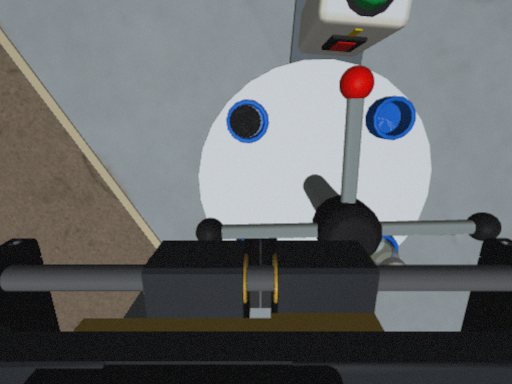

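The carousel is turning with the finger flush against the spoke. I'll continue to about 70°.

```bash
python3 -m jog '[0,-0.012,-0.035,0,0.044, 0,-0.021,-0.07,0,0.089, 0,-0.028,-0.106,0,0.133, 0,-0.032,-0.142,0,0.178, 0,-0.033,-0.179,0,0.222, 0,-0.032,-0.215,0,0.267, 0,-0.029,-0.252,0,0.311, 0,-0.022,-0.288,0,0.356, 0,-0.014,-0.323,0,0.4, 0,-0.003,-0.358,0,0.444]'
python3 - <<'E'
from cell import ctrl, grab_frame
from h import *
s=ctrl.observe(); f=grab_frame("wrist"); cv2.imwrite("pics/w5.png",f["color"][...,::-1])
np.savez("w5.npz",tcp=s["tcp_pos"],rot=s["eef_rot"],**f); f=load("w5.npz")
hsv=cv2.cvtColor(f["color"],cv2.COLOR_RGB2HSV).astype(int);H,S,V=[hsv[...,i] for i in range(3)]
box=np.zeros(V.shape,bool);box[:240]=1
for n,m,z in(("red",((H<8)|(H>172))&(S>140)&(V>90),125),("dark",V<60,125),("blue",(H>105)&(H<125)&(S>150),46),("green",(H>45)&(H<75)&(S>120),112)):
    for b in blobs(f,m&box,z,60): print(n,b[0],b[1],b[2].round(1),ang(b[2],(458,299.6)).round(1))
E
```

```text
time_s: 13.35
tcp_pos: [424.4, 340.1, 178.4]
eef_rot: [3.141, -0.0, -1.222]
wrist_force: [-0.5, -0.3, 0.4]
opening: 0.4
red 857 [359.3  81.3] [528.7 327.  125. ] 21.2
dark 563 [221.9  45.2] [521.1 393.5 125. ] 56.1
dark 212 [240.6  73.4] [512.6 381.5 125. ] 56.3
dark 98 [372.  113.8] [517.3 314.6 125. ] 14.2
dark 733 [244.3 123. ] [491.6 372.4 125. ] 65.2
dark 84 [406.2 119.5] [520.6 297.5 125. ] -2.0
dark 2949 [342.9 214.5] [464.2 305.9 125. ] 45.5
dark 682 [489.1 225.5] [485.8 227.  125. ] -69.0
dark 458 [211.6 230. ] [430.9 370.7 125. ] 110.8
blue 1166 [393.3 116.3] [530.7 270.   46. ] -22.2
blue 435 [252.8 118.2] [492.8 370.3  46. ] 63.8
green 1687 [213.4  31.9] [527.2 401.6 112. ] 55.8
```

View pics/w5.png

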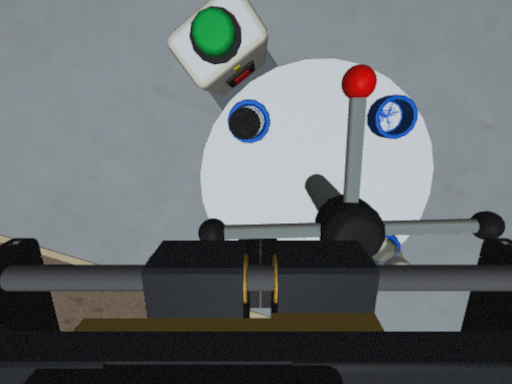

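Pocket direction is now about 66° and the reader about 56°, so roughly 10° is left. I'll approach it in small, slow steps.

```bash
cat > plan.py <<'E'
from h import *
import sys
k0=float(sys.argv[1])
a=np.array([458.2,299.2]);R=50.5;t0=185.4
def P(k):
    t=np.radians(t0-k);u=np.array([np.cos(t),np.sin(t)]);n=np.array([-u[1],u[0]]); return a+R*u+13.5*n
M=Ro.from_euler("xyz",[np.pi,0,np.radians(-k0)]).as_matrix()[:2,:2]
for dk in (1,2,4,6,8,10): print(dk,(M.T@(P(k0+dk)-P(k0))/100).round(3),round(dk/90,3))
E
cat > look.py <<'E'
from cell import ctrl, grab_frame
from h import *
import sys
n=sys.argv[1]
s=ctrl.observe(); f=grab_frame("wrist"); cv2.imwrite(f"pics/{n}.png",f["color"][...,::-1])
np.savez(n+".npz",tcp=s["tcp_pos"],rot=s["eef_rot"],**f); f=load(n+".npz")
hsv=cv2.cvtColor(f["color"],cv2.COLOR_RGB2HSV).astype(int);H,S,V=[hsv[...,i] for i in range(3)]
box=np.zeros(V.shape,bool);box[:240]=1
for n,m,z in(("red",((H<8)|(H>172))&(S>140)&(V>90),125),("dark",V<60,125),("blue",(H>105)&(H<125)&(S>150),46),("green",(H>45)&(H<75)&(S>120),112)):
    for b in blobs(f,m&box,z,60): print(n,b[0],b[1],b[2].round(1),ang(b[2],(458.2,299.2)).round(1))
E
python3 plan.py 70
```

```text
1 [-0.003 -0.009] 0.011
2 [-0.006 -0.017] 0.022
4 [-0.011 -0.035] 0.044
6 [-0.016 -0.052] 0.067
8 [-0.021 -0.07 ] 0.089
10 [-0.024 -0.088] 0.111
```

```bash
python3 -m jog '[0,-0.002,-0.006,0,0.007, 0,-0.004,-0.012,0,0.015, 0,-0.006,-0.018,0,0.023, 0,-0.008,-0.025,0,0.031, 0,-0.01,-0.032,0,0.04, 0,-0.012,-0.038,0,0.049, 0,-0.014,-0.044,0,0.056, 0,-0.016,-0.05,0,0.064, 0,-0.016,-0.052,0,0.067, 0,-0.016,-0.052,0,0.067]'
python3 look.py w6; python3 plan.py 76
```

```text
time_s: 14.4
tcp_pos: [428.9, 342.8, 178.2]
eef_rot: [-3.141, 0.0, -1.326]
wrist_force: [-0.8, -0.2, -0.3]
opening: 0.5
red 859 [358.8  81.3] [531.2 319.4 125. ] 15.5
dark 543 [205.6  59. ] [523.1 392.2 125. ] 55.1
dark 215 [227.5  84.4] [514.7 380.  125. ] 55.0
dark 112 [371.8 114.1] [518.5 308.1 125. ] 8.4
dark 733 [243.4 123.2] [499.  368.5 125. ] 59.5
dark 112 [406.2 118.9] [520.4 290.8 125. ] -7.7
dark 2941 [342.4 214.7] [464.8 305.2 125. ] 42.0
dark 680 [488.7 225.6] [478.2 224.6 125. ] -75.0
dark 457 [210.7 230. ] [438.6 373.2 125. ] 104.9
blue 1244 [393.2 115.9] [527.6 262.6  46. ] -27.8
blue 467 [253.7 117.8] [500.5 365.3  46. ] 57.4
green 1611 [194.   49.5] [527.4 401.4 112. ] 55.9
1 [-0.003 -0.009] 0.011
2 [-0.006 -0.017] 0.022
4 [-0.011 -0.035] 0.044
6 [-0.016 -0.052] 0.067
8 [-0.021 -0.07 ] 0.089
10 [-0.024 -0.088] 0.111
```

```bash
python3 -m jog '[0,-0.001,-0.004,0,0.005, 0,-0.002,-0.009,0,0.01, 0,-0.004,-0.013,0,0.016, 0,-0.005,-0.018,0,0.022, 0,-0.007,-0.022,0,0.028, 0,-0.008,-0.026,0,0.033, 0,-0.01,-0.03,0,0.038, 0,-0.011,-0.033,0,0.042, 0,-0.011,-0.035,0,0.044, 0,-0.011,-0.035,0,0.044]'
python3 look.py w7; python3 plan.py 80
```

```text
time_s: 15.45
tcp_pos: [432.0, 344.8, 178.2]
eef_rot: [-3.141, 0.0, -1.395]
wrist_force: [-1.2, -0.3, 0.0]
opening: 0.6
red 856 [359.   81.3] [532.5 314.3 125. ] 11.5
dark 525 [196.5  69.1] [524.3 391.3 125. ] 54.3
dark 207 [220.3  92.4] [516.  378.9 125. ] 54.0
dark 112 [371.8 115.4] [518.4 303.8 125. ] 4.4
dark 740 [243.8 123. ] [503.8 365.4 125. ] 55.4
dark 117 [406.3 118.5] [520.  286.6 125. ] -11.5
dark 2933 [342.5 214.7] [465.3 304.7 125. ] 37.7
dark 675 [488.8 225.8] [473.  223.3 125. ] -79.0
dark 459 [210.8 230. ] [443.8 374.4 125. ] 100.9
blue 1569 [392.1 116.5] [524.4 258.6  46. ] -31.5
blue 433 [253.  118.2] [504.7 362.8  46. ] 53.8
green 1558 [183.1  62.1] [527.5 401.3 112. ] 55.8
1 [-0.003 -0.009] 0.011
2 [-0.006 -0.017] 0.022
4 [-0.011 -0.035] 0.044
6 [-0.016 -0.052] 0.067
8 [-0.021 -0.07 ] 0.089
10 [-0.024 -0.088] 0.111
```

View pics/w7.png

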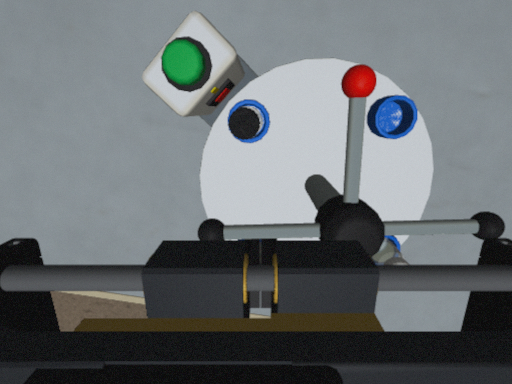

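Pocket direction is now 56.1° and the reader 55.8–56.0°, so they are aligned. I'll back off, rise, and head for the button.

```bash
python3 -m jog '[0,0,0.06,0,0, 0,0,0.12,0,0, 0,0,0.15,-0.1,0, 0,0,0.15,-0.25,0, 0,0,0.15,-0.4,0, 0,0,0.15,-0.6,0, 0,0,0.15,-0.7,0, 0,-0.06,0,-0.7,0, 0,-0.12,-0.15,-0.7,0, 0,-0.18,-0.3,-0.7,0]'
python3 look.py w8
python3 - <<'E'
from cell import grab_frame
import cv2
c=grab_frame("side")["color"][150:310,150:320,::-1]; cv2.imwrite("pics/s8.png",cv2.resize(c,None,fx=3.5,fy=3.5))
E
```

```text
time_s: 16.5
tcp_pos: [459.1, 368.2, 249.5]
eef_rot: [-3.14, 0.001, -1.395]
wrist_force: [-0.1, 0.2, -0.1]
opening: 0.1
red 318 [347.6 135.5] [532.2 314.2 125. ] 11.5
dark 203 [236.1 117.3] [530.7 398.5 125. ] 53.9
dark 1153 [ 13.5 142.4] [483.3 561.2 125. ] 84.5
dark 60 [360.9 143.4] [528.4 302.8 125. ] 2.9
dark 61 [386.3 147.5] [528.7 282.9 125. ] -13.0
dark 351 [268.3 154.2] [508.1 370.2 125. ] 54.9
dark 1526 [336.8 219.4] [465.4 305.3 125. ] 40.4
dark 267 [435.1 226.7] [473.3 223.9 125. ] -78.6
dark 467 [257.4 232.4] [442.8 367.2 125. ] 102.8
dark 66 [495.3 238.1] [472.2 170.8 125. ] -83.8
blue 856 [375.6 145.8] [525.1 258.3  46. ] -31.5
blue 234 [269.6 144.5] [507.3 366.5  46. ] 53.9
green 610 [232.1 119.3] [528.2 402.4 112. ] 55.8
```

View pics/w8.png

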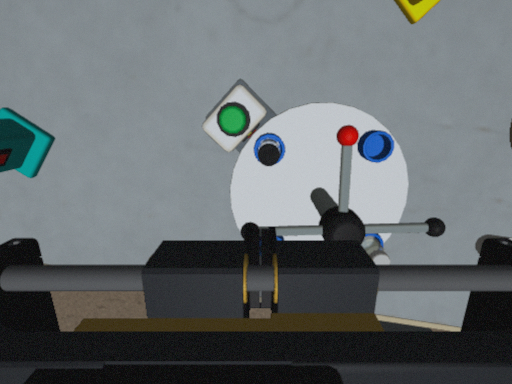

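View pics/s8.png

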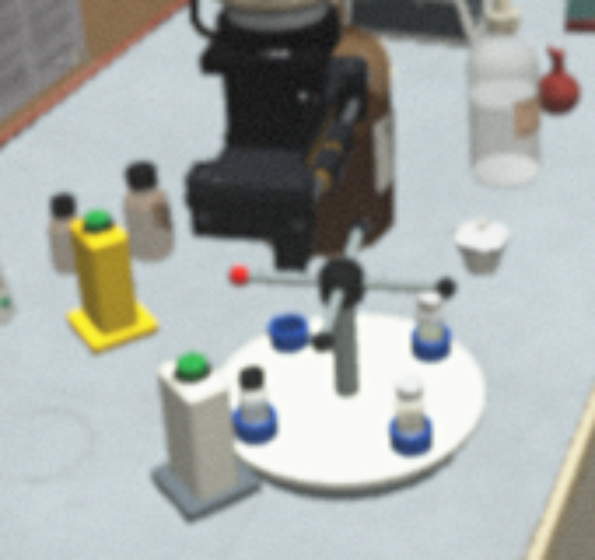

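Run:
```python
from h import *
f=load("w8.npz"); a=(458.2,299.2)
q=[ray(f,u,v,100)[:2] for u,v in ((240,80),(268,108),(231,152),(203,127))]
print(np.round(q,1)); c=np.mean(q,0); print("centre",c.round(1),ang(c,a),np.hypot(*(c-a)))
for i,j in((1,2),(0,3),(0,1),(3,2)):
    d=q[i]-q[j]; print(i,j,np.hypot(*d).round(1),np.degrees(np.arctan2(d[1],d[0])).round(1))
hsv=cv2.cvtColor(f["color"],cv2.COLOR_RGB2HSV).astype(int);H,S,V=[hsv[...,i] for i in range(3)]
# top face: bright white or green inside box
m=np.zeros(V.shape,np.uint8); m[70:160,195:275]=((S<40)&(V>185))[70:160,195:275]
k,l,st,ce=cv2.connectedComponentsWithStats(m); i=1+np.argmax(st[1:,4])
cn=cv2.findContours((l==i).astype(np.uint8),cv2.RETR_EXTERNAL,cv2.CHAIN_APPROX_NONE)[0][0][:,0]
w=np.array([ray(f,u,v,100)[:2] for u,v in cn],np.float32)
r=cv2.minAreaRect(w); print(r, ang(r[0],a))
```

```text
[[558.6 401.7]
 [541.6 376. ]
 [501.  400.4]
 [517.4 426.3]]
centre [529.6 401.1] 54.97218478694295 124.42319181690546
1 2 47.4 -31.1
0 3 48.0 -30.9
0 1 30.8 56.6
3 2 30.6 57.6
((535.4656982421875, 396.5758972167969), (28.661230087280273, 24.2086181640625), 55.89080810546875) 51.56874943794547
```

```bash
python3 -m jog '[0,-0.05,-0.18,0,0, 0,-0.11,-0.37,0,0, 0,-0.16,-0.55,0,0, 0,-0.214,-0.731,0,0, 0,-0.214,-0.731,0.1,0, 0,-0.214,-0.731,0.25,0, 0,-0.214,-0.731,0.4,0, 0,-0.214,-0.731,0.55,0, 0,-0.214,-0.731,0.6,0, 0,-0.214,-0.731,0.6,0]'
python3 - <<'E'
from cell import grab_frame
import cv2
c=grab_frame("side")["color"][150:310,150:320,::-1]; cv2.imwrite("pics/s9.png",cv2.resize(c,None,fx=3.5,fy=3.5))
E
```

```text
time_s: 17.6
tcp_pos: [525.4, 401.1, 186.4]
eef_rot: [3.139, -0.001, -1.395]
wrist_force: [-0.4, -0.1, -0.7]
opening: 0.4
```

View pics/s9.png

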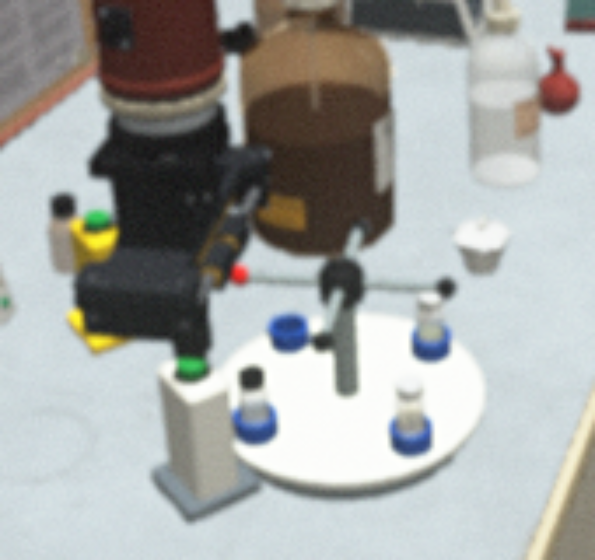

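```bash
python3 -m jog '[0,0.01,0,0.02,0, 0,0.01,0,0.04,0, 0,0.01,0,0.06,0, 0,0.01,0,0.07,0, 0,0.01,0,0.08,0, 0,0.01,0,0.09,0, 0,0.01,0,0.1,0, 0,0.01,0,0.105,0, 0,0.01,0,0.105,0, 0,0.01,0,0.105,0]'
```

```text
time_s: 18.65
tcp_pos: [526.9, 400.7, 178.0]
eef_rot: [-3.141, 0.0, -1.395]
wrist_force: [0.0, -0.7, 1.9]
opening: 0.1
```

```bash
python3 -m jog '[0,0,0,0.005,0, 0,0,0,0.01,0, 0,0,0,0.015,0, 0,0,0,0.02,0, 0,0,0,0.025,0, 0,0,0,0.03,0, 0,0,0,0.03,0, 0,0,0,0.03,0, 0,0,0,0.03,0, 0,0,0,0.03,0]'
```

```text
time_s: 19.65
tcp_pos: [526.9, 400.7, 176.9]
eef_rot: [-3.141, 0.0, -1.395]
wrist_force: [-4.2, -3.0, 13.1]
opening: -0.0
```

13 N with the tip at 107 mm means the button is against its stop. I'll release it straight up.

```bash
python3 -m jog '[0,0,0,0,0, 0,0,0,-0.05,0, 0,0,0,-0.1,0, 0,0,0,-0.2,0, 0,0,0,-0.35,0, 0,0,0,-0.5,0, 0,0,0,-0.7,0, 0,0,0,-0.9,0, 0,0,0,-1,0, 0,0,0,-1,0]'
python3 -m jog '[0,0,0.1,-0.1,0, 0,0,0.2,-0.2,0, 0,0,0.3,-0.3,0, 0,0,0.4,-0.3,0, 0,0,0.5,-0.3,0, 0,0,0.6,-0.3,0, 0,0,0.7,-0.3,0, 0,0,0.7,-0.3,0, 0,0,0.7,-0.3,0, 0,0,0.7,-0.3,0]'
python3 look.py w10
python3 - <<'E'
from cell import grab_frame
import cv2
c=grab_frame("side")["color"][150:310,150:320,::-1]; cv2.imwrite("pics/s10.png",cv2.resize(c,None,fx=3.5,fy=3.5))
E
```

```text
time_s: 20.65
tcp_pos: [527.6, 401.2, 277.8]
eef_rot: [-3.137, 0.002, -1.395]
wrist_force: [-0.5, 1.0, -0.2]
opening: 0.4
time_s: 21.65
tcp_pos: [458.0, 388.3, 304.7]
eef_rot: [-3.141, -0.0, -1.395]
wrist_force: [0.2, 0.4, 0.5]
opening: 0.2
red 200 [351.2 133.1] [532.2 314.3 125. ] 11.5
dark 1231 [502.5 128.8] [560.6 175.9 125. ] -50.3
dark 105 [257.7 118.1] [530.3 403.  125. ] 55.2
dark 1437 [ 50.8 136.8] [479.6 591.9 125. ] 85.8
dark 242 [ 11.7 148.4] [462.  628.8 125. ] 89.3
dark 238 [284.8 148.9] [506.8 372.6 125. ] 56.5
dark 1218 [342.8 205.5] [461.3 303.6 125. ] 55.0
dark 166 [422.  207.5] [473.2 224.  125. ] -78.7
dark 161 [271.3 211.5] [442.4 373.5 125. ] 102.0
dark 359 [260.1 233.7] [416.2 380.5 125. ] 117.3
blue 383 [374.7 142.3] [525.1 257.4  46. ] -32.0
blue 160 [283.2 141.4] [506.6 367.8  46. ] 54.8
blue 134 [366.1 223.4] [420.2 238.   46. ] -121.8
blue 141 [284.4 221.7] [403.7 345.5  46. ] 139.7
green 400 [257.7 119.9] [528.3 402.7 112. ] 55.9
green 300 [  6.7 150. ] [455.9 644.7 112. ] 90.4
```

View pics/w10.png

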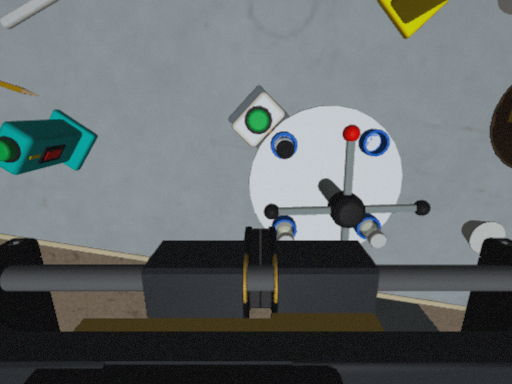

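View pics/s10.png

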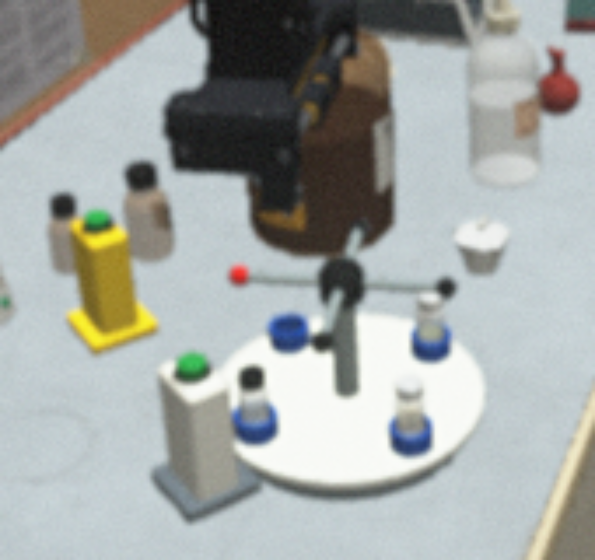

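The wrist view puts the black cap at (285,149), directly in line with the reader's button at (258,120). The side view shows the button back up and all three vials standing. Handing in.

```bash
python3 -c "
from cell import ctrl
print(ctrl.hand_in())"
```

```text
the job is handed in; nothing more can be done
None
```

I turned the carousel about 84° clockwise by pushing one bare spoke with the closed fingertips, stopping with the black-capped vial in front of the reader's window. I then pressed the green button against its stop, let it spring back and drew the arm clear. The job was handed in at about 22 s; no verdict was reported.

**Alignment:** the last wrist view put the vial's pocket at about 56.3° and the button at 55.9°, seen from the carousel's axis. Rougher readings from the reader's outline disagreed slightly: 55° for its centre and 57–59° for the way its face points. I relied on the button's direction, so the alignment is good to about 1°.

**Button:** at the bottom the wrist force was about 13 N and the fingertips were 107 mm above the worktop. That matches full travel, since 3.5 N is enough to press it fully. My first push stopped short at about 2 N, so I pressed further without letting go. The side view then showed the button back up.

**Everything else:** all three vials stood in their pockets in the last side view. The arm touched only the spoke and the button. I did not measure the crucible, bulb or look-alikes again at the end, but the arm never went near them.

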